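# Clamp the grinding jar in the bench mill

## Task

Clamp the grinding jar in the small bench mill: turn the clamp bolt down clockwise by its upright lever until its foot is snug on the jar's lid (firm by feel, not over-tightened), and only then fold the lever down flat until it is fully closed, leaving the bolt snug. Leave the other things on the bench where they are.

Things in the scene. Friction and masses are not known exactly. Their poses are not given: they have to be found in the camera images.
- head (a point): Point on the bolt's vertical axis where the lever's hinge pin crosses it, about 205 mm above the bench (sinks as the bolt goes down). z up; x is the level direction in which the lever folds down (turns with the bolt). The dark steel head reaches 19 mm below and 6 mm above this point, 32 mm across; a small stop lug, its top level with this point, stands on the head on the -x side, behind the lever.
- spindle: The clamp bolt (origin on its axis at bench level). Clockwise from above drives it down, 20 mm a turn (3.2 mm per rad). Turning it freely takes 0.1 N m; from the foot's touch on the lid the torque climbs some 0.5 N m per rad. Standing still after a step, the hand feels 0.1 to 0.25 N m less: about -0.1 free, 0.03 to 0.1 when snug. Snug is 0.4 to 0.7 rad past touch. It holds when let go.
- lever_mid (a point): Point in the middle of the lever's cross-section, 40 mm from its hinge. Lever: a plain aluminium bar, 10 mm thick along its x, 18 mm wide along its y (24 mm at the tip), its tip 74 mm from the hinge; z runs along the lever to the tip. It stands up within a few degrees at the start, with free room all round above the crossbar.
- lever (a joint): Angle of the lever, rad: 0 = open, standing upright; 1.5 = folded down flat (its stop), sticking out sideways along the head's x. Stiff hinge, about 0.22 N m of friction, stays where it is left.
- jar: The steel grinding jar, 60 mm across and with its lid about 70 mm tall, standing fixed in the mill under the bolt; origin at the centre of its underside, 63 mm above the bench.
- foot: The round rubber foot of the bolt, 32 mm across, origin at the centre of its underside; springy, about 30 N per mm. Snug: it presses on the lid with about 50 N; under 25 N is loose, over 100 N over-tightened. At the start it hangs 0.8 to 7 mm above the lid; the lid's height varies by 2.5 mm either way with its gasket, which no reading shows, so only feel tells when it is snug.
- mill: The bench mill, a box 170 x 210 x 55 mm (x, y, z) fixed to the bench, origin under its centre; two posts 64 mm to either side (along y) carry a steel crossbar 40 x 150 mm, top 173 mm above the bench, through which the bolt runs. The bolt's axis is the mill's z axis.
- spare_jar: A spare grinding jar standing beside the mill, 66 mm across, 74 mm tall; origin under it. To be left alone.
- spatula: A steel spatula, 170 mm long, lying beside the mill. To be left alone.
- beaker: A glass beaker, 64 mm across, 85 mm tall. To be left alone.
- wash_bottle: A white bottle, 64 mm across, 160 mm tall. To be left alone.
- amber_bottle: An amber glass bottle, 56 mm across, 120 mm tall. To be left alone.
- salt_jar: A white jar, 64 mm across, 75 mm tall. To be left alone.

How it is judged:
On the way, in this order (a step that is already met when the one before it is completed fails the run):
1. the bolt is turned down until its foot is pressed on the lid with more than 25 N, the lever still standing open (within 0.3 rad of upright) (contact force between foot and jar above 25 N and value of joint lever below 0.3 rad), for 0.3 s.
2. the lever is folded down closed (past 1.42 rad of 1.5) (value of joint lever above 1.42 rad), for 0.2 s.
At the end, for the whole second after the job is handed in: The foot presses on the jar's lid with 20 to 100 N, and the lever lies closed (past 1.42 rad of 1.5), all at rest and let go (contact force between foot and jar between 20 and 100 N and value of joint lever above 1.42 rad and linear speed of foot below 0.01 m/s); the robot touches nothing.
It fails at once if the bolt is over-tightened: the foot presses on the jar with more than 100 N (contact force between foot and jar above 100 N).
It fails at once if one of the other things on the bench is moved by more than 20 mm (distance of any of spare_jar, spatula, beaker, wash_bottle, amber_bottle, salt_jar from where it was at the start of the episode above 0.02 m).
It also fails if it takes over 72 s, if anything falls off the work surface, if the arm or the gripper's body presses on something with over 40 N, if the wrist force passes 120 N, or if a joint passes its speed limit or range.

## Robot

A 6-joint arm with a two-finger parallel gripper is mounted at the origin on the work surface. World frame = base frame: x ahead of the robot, y to its left, z up, the work surface at z = 0. Lengths are in m, angles in rad, forces in N, time in s.
With the tool pointing down it reaches from about 0.35 to 0.775 m from the base axis. Payload 7.3 kg.
Tool frame: the origin (TCP) lies midway between the tips of the shut fingers; the grasp point (between the pads) lies robot.grasp_offset behind it (robot.grasp_offset is the distance from the TCP to the grasp point, in m); z points along the fingers, x is the direction in which the jaws open and shut, and the axes are right-handed (so a half turn about z gives the same grasp; the last joint's range is limited). The gripper opens to 92 mm and grips with 3 to 60 N. Pads are 19 mm wide; open, the fingers measure 130 mm over their backs; the gripper's body (75 mm by 190 mm) begins 47 mm behind the grasp point.
Start: joints at [1.168, 0.342, 1.524, -0, 1.275, -0.146], TCP at [0.133, 0.508, 0.227] pointing down, gripper open.
Joint ranges: [-2.53, 2.53], [-0.77, 2.02], [0.04, 2.7], [-1, 4.14], [0.28, 2.66], [-3.11, 3.11]. Speed limits (rad/s): [2.57, 2.57, 3.14, 3.14, 3.14, 3.14].

## Interface

Orientations are given as [roll, pitch, yaw] about the fixed x, y, z axes, in that order (R = Rz(yaw) Ry(pitch) Rx(roll)).
In Python, from cell import robot gives the robot as it stands. The module is installed in compiled form; this text tells all that it offers.
- The arm moves only by the tool move_arm, never from a script. Its argument "increments" is a list of rows, each a list of 7 numbers: the finger opening in mm, from 0 to 91.8, then the shift along the tool's x, y, z in mm, then the turn, a rotation vector about the tool's x, y, z in rad. A call has 1 to 12 rows; each row shifts and turns the pose as measured when the row begins, along the tool's axes as they then stand; what a row does not reach is not made up. A row lasts 1/8 s, in which the tool goes at most 62.5 mm and 10.7 degrees, less where a joint would pass 70% of its speed; a pose out of reach is approached as far as the arm can. A call is refused whole if a number of a shift passes 62.5 or a number of a turn 0.188, either way. A call with a gripper value outside its range is refused whole. The fingers move at their own pace and stop on an object; "newtons" is the grip in N (left out, the last holds). Time passes only in rows, so rows that do not move let the fingers close. It gives the time, the measured TCP pose, the force and the opening at its end, in the units of the state.
- robot.observe(): the state, without advancing time (a new reading comes with each control period).
- robot.read_camera(name): name is "side" or "top"; returns a dict with "img" (480x640x3 uint8, red, green, blue), "fx", "fy", "cx", "cy" (pixels), "T" (4x4, takes a point from camera to world coordinates). Camera axes: x right, y down, z forward; pixel columns grow to the right and rows downward; lengths in m; the calibration is good to about 2 mm. A picture is of the moment at which its call begins. There is no depth.
- robot.hand_in(): hands the job in, once; it reports no verdict.
Trained networks look in the newest picture that a camera, given by its name, has taken for a name from the list of things; names that differ only in an ending like _2 or _b are one class to them, and where a whole thing is asked for, a point or a joint stands for the part that bears it (a point fixed in the world has none). Each returns a list of dicts, best first, with "conf" (0 to 1); they miss things now and then, are a little off and sometimes report something else, mostly with a low value. They report only what shows in the picture. A call takes as long as a camera call.
- robot.look_for(thing, camera): "rect" ([left, top, width, height] in pixels, round what is visible of it).
The state is a dict: "time": time; "qpos": joint angles; "qvel": joint speeds; "joint_efforts": joint torques, N m; "tool_pos": TCP position; "tool_rot": TCP orientation; "contact_force": force on the tool from outside, world axes, zero at the start; "torque": the same for the moment, N m; "opening": finger opening in m.
Only numpy, scipy, OpenCV 4.12 (cv2) and the standard library are available. Lean on these libraries where they do the work, as an engineer would, in place of code of your own. Each camera call takes 0.05 s, during which the arm holds its last target.

## Working session

There is one attempt and no reset: what is moved stays moved. The work goes in short steps, Python scripts to look and compute and a tool call to move; the robot and the scene stay as the last step left them, time stands still between calls to the robot, and variables do not carry over. Pictures are saved under pics/ and viewed, and the job is handed in when it is done.

Besides the shell and the picture viewer there is one more tool, called after "Call:" as name([rows], argument=value, ...), one row to a line, values as JSON. move_arm: Moves the arm, as the interface text tells. Its arguments: {"type":"object","properties":{"increments":{"type":"array"},"newtons":{"type":"number"}},"required":["increments"]}

```bash
mkdir -p pics; ls
python3 - <<'E'
from cell import robot
import cv2,numpy as np
np.set_printoptions(precision=4,suppress=True)
s=robot.observe(); print(s)
print(robot.grasp_offset)
for c in ("side","top"):
    r=robot.read_camera(c); cv2.imwrite(f"pics/{c}0.png",r["img"][:,:,::-1])
    print(c,r["fx"],r["fy"],r["cx"],r["cy"]);print(r["T"])
    for t in ("head","lever_mid","mill","jar","spindle"):
        print(t,[(x["rect"],round(x["conf"],2)) for x in robot.look_for(t,c)][:3])
print(robot.observe()["time"])
E
```

```text
pics
{'time': 0.0, 'qpos': array([ 1.168 ,  0.3427,  1.525 ,  0.    ,  1.2754, -0.146 ]), 'qvel': array([ 0.0004, -0.0006,  0.001 , -0.0007,  0.0004, -0.    ]), 'joint_efforts': array([  0.0006, -43.1261, -24.4223,   0.0717,   0.056 ,  -0.0001]), 'tool_pos': array([0.1332, 0.5074, 0.226 ]), 'tool_rot': array([-3.1413,  0.0015,  1.314 ]), 'contact_force': array([-0.4601,  0.4058,  0.3577]), 'torque': array([ 0.0041, -0.0902,  0.027 ]), 'opening': 0.09196625058738273}
0.0188
side 549.879294887236 549.879294887236 323.54787102839595 238.63512244706365
[[ 0.9668 -0.1971  0.1624  0.3154]
 [-0.2547 -0.6994  0.6678 -0.9464]
 [-0.0181 -0.6871 -0.7264  1.2044]
 [ 0.      0.      0.      1.    ]]
head [([314.7, 202.8, 15.6, 31.6], 0.7), ([279.9, 202.8, 85.0, 111.0], 0.58)]
lever_mid [([319.3, 198.8, 11.1, 26.4], 0.47), ([312.9, 201.7, 18.6, 34.5], 0.16)]
mill [([282.0, 199.7, 87.2, 112.2], 0.89)]
jar [([310.9, 241.9, 18.1, 29.5], 0.69), ([314.6, 203.2, 16.0, 32.6], 0.38)]
spindle [([242.4, 160.4, 17.4, 31.4], 0.65), ([312.9, 202.8, 19.6, 33.4], 0.63)]
top 444.37715878712436 444.37715878712436 313.3481039192525 240.56121692498152
[[-0.0278 -0.9844  0.174   0.303 ]
 [-0.9995  0.0245 -0.021   0.0328]
 [ 0.0164 -0.1745 -0.9845  1.4842]
 [ 0.      0.      0.      1.    ]]
head [([304.7, 226.5, 8.0, 16.4], 0.58)]
lever_mid [([307.3, 221.1, 8.2, 18.0], 0.57)]
mill [([269.8, 216.5, 75.9, 64.2], 0.86)]
jar []
spindle [([307.0, 227.5, 8.6, 13.0], 0.7)]
0.6
```

Run:
```python
import cv2
a=cv2.imread("pics/side0.png");b=cv2.imread("pics/top0.png")
cv2.imwrite("pics/side0z.png",cv2.resize(a[180:330,230:420],None,fx=4,fy=4,interpolation=cv2.INTER_CUBIC))
cv2.imwrite("pics/top0z.png",cv2.resize(b[190:300,250:370],None,fx=5,fy=5,interpolation=cv2.INTER_CUBIC))
```

```text
(no output)
```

View pics/side0.png

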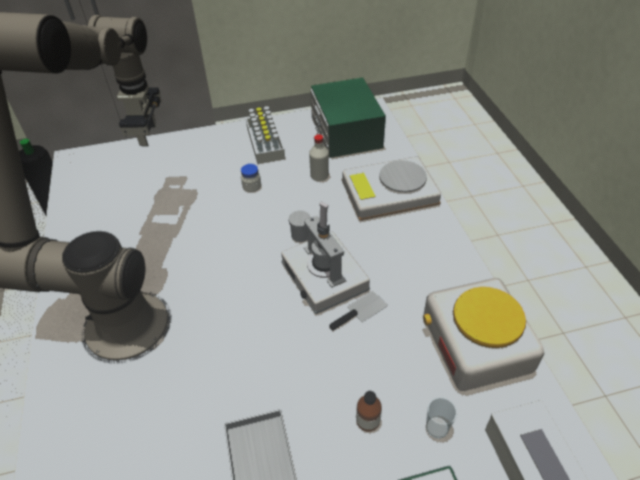

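View pics/side0z.png

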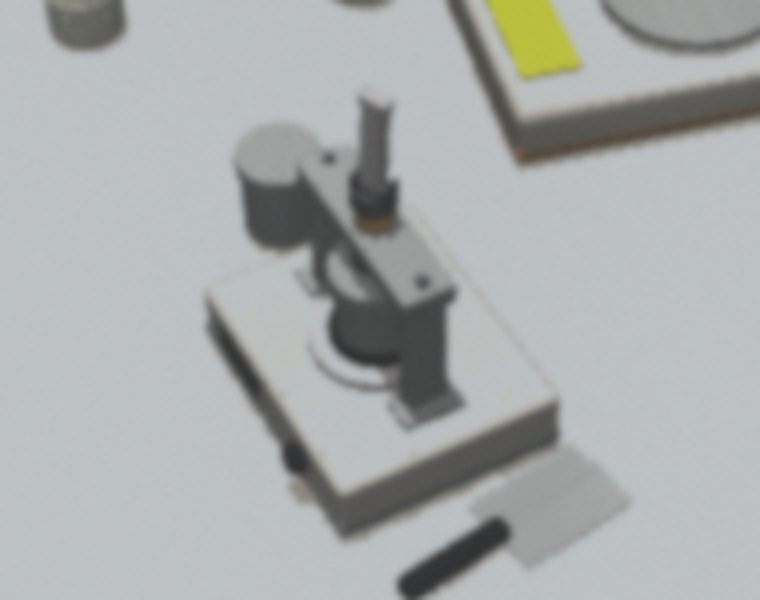

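View pics/top0z.png

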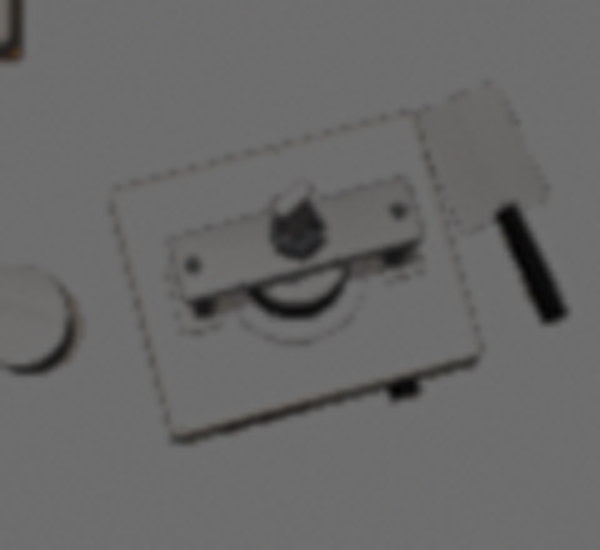

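View pics/top0.png

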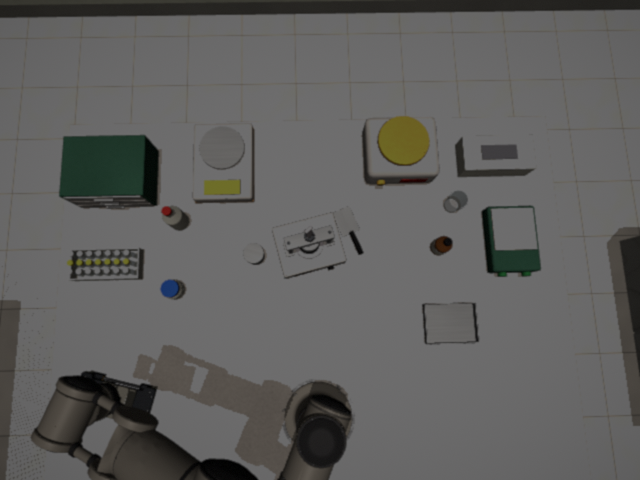

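Run:
```python
import cv2,numpy as np
a=cv2.imread("pics/side0.png");b=cv2.imread("pics/top0.png")
f=lambda i:cv2.convertScaleAbs(i,alpha=2)
x=cv2.resize(a[195:245,300:345],None,fx=12,fy=12,interpolation=cv2.INTER_CUBIC)
y=cv2.resize(f(b[218:258,290:335]),None,fx=12,fy=12,interpolation=cv2.INTER_CUBIC)
cv2.imwrite("pics/z1.png",x);cv2.imwrite("pics/z2.png",y)
```

```text
(no output)
```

View pics/z1.png

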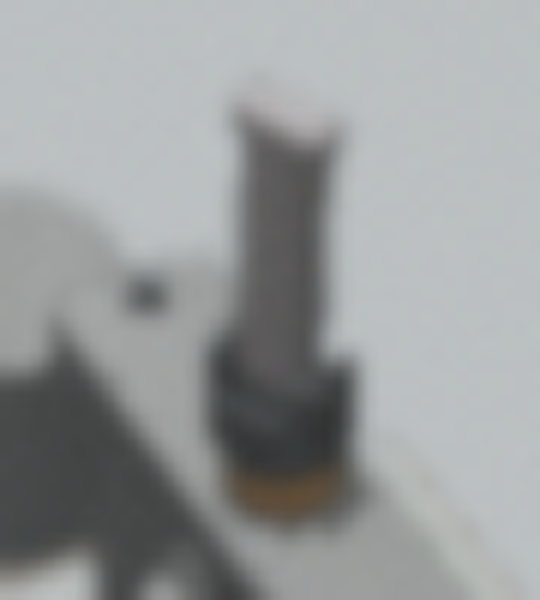

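View pics/z2.png

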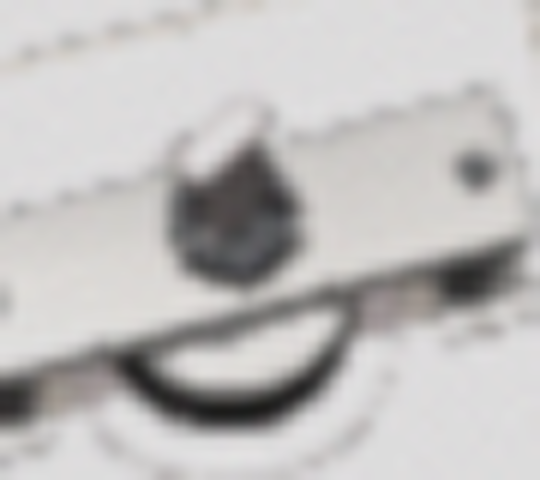

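```bash
cat > h.py <<'E'
from cell import robot
import cv2,numpy as np
np.set_printoptions(precision=4,suppress=True)
def back(c,px,z):
    T=c["T"];d=T[:3,:3]@np.array([(px[0]-c["cx"])/c["fx"],(px[1]-c["cy"])/c["fy"],1]);o=T[:3,3]
    return o+d*(z-o[2])/d[2]
def proj(c,P):
    T=c["T"];p=T[:3,:3].T@(np.asarray(P)-T[:3,3]);return np.array([c["fx"]*p[0]/p[2]+c["cx"],c["fy"]*p[1]/p[2]+c["cy"]])
def tri(cs,pxs):
    A=[];b=[]
    for c,px in zip(cs,pxs):
        T=c["T"];d=T[:3,:3]@np.array([(px[0]-c["cx"])/c["fx"],(px[1]-c["cy"])/c["fy"],1]);d/=np.linalg.norm(d)
        M=np.eye(3)-np.outer(d,d);A.append(M);b.append(M@T[:3,3])
    return np.linalg.lstsq(np.vstack(A),np.hstack(b),rcond=None)[0]
E
python3 - <<'E'
from h import *
S=robot.read_camera("side");Tp=robot.read_camera("top")
for c,a,b in((S,(312.5,219.5),(335.5,250.5)),(Tp,(288.6,243),(329.6,232))):
    A=back(c,a,.173);B=back(c,b,.173);print(A,B,(A+B)/2,np.linalg.norm(A-B),np.degrees(np.arctan2(*(A-B)[1::-1])))
# lever tip
print("tip",tri([S,Tp],[(300+290/12,195+105/12),(290+222/12,218+138/12)]))
for c,a,b in((S,(300+240/12,195+90/12),(300+340/12,195+125/12)),(Tp,(290+180/12,218+165/12),(290+262/12,218+110/12))):
    A=back(c,a,.279);B=back(c,b,.279);print(A,B,(A+B)/2,np.linalg.norm(A-B),np.degrees(np.arctan2(*(A-B)[1::-1])))
c=(A+B)/2
import cv2
for nm,cc,sl in(("s",S,(slice(210,240),slice(312,336))),("t",Tp,(slice(222,246),slice(300,320)))):
    i=cc["img"][sl][:,:,::-1].astype(float)
    g=i.mean(2);lo,hi=g.min(),np.percentile(g,60)
    i=np.clip((i-lo)/(hi-lo),0,1)**.6*255
    cv2.imwrite(f"pics/q{nm}.png",cv2.resize(i.astype(np.uint8),None,fx=20,fy=20,interpolation=cv2.INTER_LANCZOS4))
E
```

```text
[0.5355 0.0779 0.173 ] [ 0.5646 -0.0463  0.173 ] [0.55   0.0158 0.173 ] 0.12754970925936282 103.17445539090322
[0.5292 0.079  0.173 ] [ 0.5597 -0.0448  0.173 ] [0.5444 0.0171 0.173 ] 0.1275464094591892 103.83532653517403
tip [0.551  0.0194 0.2775]
[0.5452 0.0256 0.279 ] [0.5622 0.0098 0.279 ] [0.5537 0.0177 0.279 ] 0.02324747104020517 137.23355299717912
[0.5413 0.0295 0.279 ] [0.5538 0.0102 0.279 ] [0.5475 0.0198 0.279 ] 0.022919951126535963 122.954847626972
```

View pics/qs.png

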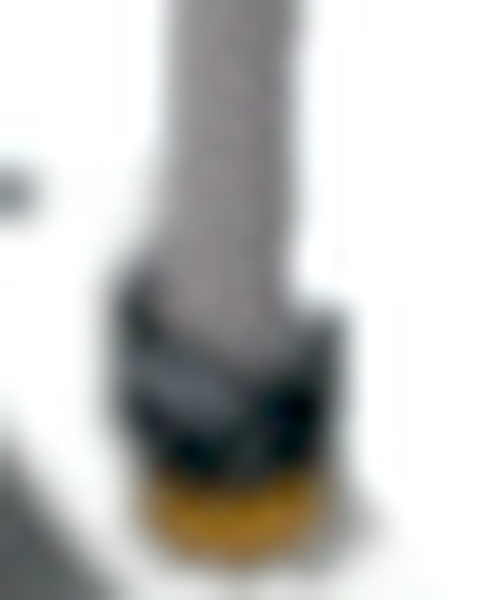

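View pics/qt.png

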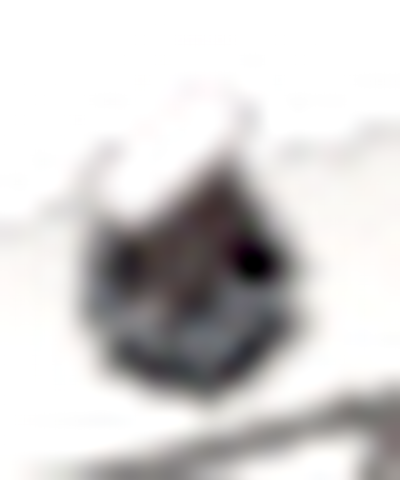

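Run:
```python
from h import *
S=robot.read_camera("side");Tp=robot.read_camera("top")
ax=np.array([.547,.0165])
for a in (-146,):
  n=np.array([np.cos(np.radians(a)),np.sin(np.radians(a))]);w=np.array([-n[1],n[0]])
  for nm,c,o in(("s",S,(312,210)),("t",Tp,(300,222))):
    for z in (.279,.211,.205,.199,.186):
      pts=[proj(c,[*(ax+n*dx+w*dy),z]) for dx,dy in((5,-9),(5,9),(15,-9),(15,9),(0,-16),(0,16))]
      print(nm,z,[tuple(np.round((p-o)*20).astype(int)) for p in pts])
```

```text
s 0.279 [(np.int64(-36940), np.int64(-5103)), (np.int64(-6890), np.int64(-13634)), (np.int64(87377), np.int64(-20394)), (np.int64(3525), np.int64(-12561)), (np.int64(-14879), np.int64(-8966)), (np.int64(-21616), np.int64(-12926))]
s 0.211 [(np.int64(-36329), np.int64(-4841)), (np.int64(-6959), np.int64(-13863)), (np.int64(89467), np.int64(-21149)), (np.int64(3539), np.int64(-12673)), (np.int64(-14793), np.int64(-8854)), (np.int64(-21798), np.int64(-13123))]
s 0.205 [(np.int64(-36276), np.int64(-4818)), (np.int64(-6965), np.int64(-13883)), (np.int64(89657), np.int64(-21217)), (np.int64(3540), np.int64(-12683)), (np.int64(-14785), np.int64(-8844)), (np.int64(-21814), np.int64(-13141))]
s 0.199 [(np.int64(-36223), np.int64(-4795)), (np.int64(-6971), np.int64(-13904)), (np.int64(89847), np.int64(-21286)), (np.int64(3542), np.int64(-12692)), (np.int64(-14778), np.int64(-8834)), (np.int64(-21830), np.int64(-13158))]
s 0.186 [(np.int64(-36109), np.int64(-4746)), (np.int64(-6984), np.int64(-13948)), (np.int64(90261), np.int64(-21436)), (np.int64(3544), np.int64(-12714)), (np.int64(-14761), n
[... 527 characters left out ...]
205 [(np.int64(100275), np.int64(-206260)), (np.int64(54569), np.int64(-5701)), (np.int64(-6975), np.int64(-88381)), (np.int64(411094), np.int64(176675)), (np.int64(217318), np.int64(-151569)), (np.int64(37085), np.int64(-25546))]
t 0.199 [(np.int64(101804), np.int64(-209440)), (np.int64(54377), np.int64(-5674)), (np.int64(-7000), np.int64(-88693)), (np.int64(404213), np.int64(173749)), (np.int64(219751), np.int64(-153289)), (np.int64(37015), np.int64(-25494))]
t 0.186 [(np.int64(105284), np.int64(-216673)), (np.int64(53966), np.int64(-5616)), (np.int64(-7054), np.int64(-89376)), (np.int64(390066), np.int64(167735)), (np.int64(225216), np.int64(-157151)), (np.int64(36866), np.int64(-25383))]
```

Forgot the mm scale; fix.

Run:
```python
from h import *
S=robot.read_camera("side");Tp=robot.read_camera("top")
ax=np.array([.547,.0165])
a=-146
n=np.array([np.cos(np.radians(a)),np.sin(np.radians(a))])*1e-3;w=np.array([-n[1],n[0]])
for nm,c,o in(("s",S,(312,210)),("t",Tp,(300,222))):
    for z in (.279,.211,.205,.199,.186):
      pts=[proj(c,[*(ax+n*dx+w*dy),z]) for dx,dy in((5,-9),(5,9),(12,-9),(12,9),(0,-16),(0,16))]
      print(nm,z,*[((p-o)*20).astype(int) for p in pts])
s0=cv2.imread("pics/side0.png")
```

```text
s 0.279 [ 111 -115] [221 -50] [ 73 -85] [183 -20] [  95 -161] [291 -46]
s 0.211 [125 274] [231 339] [ 88 304] [194 369] [110 228] [298 343]
s 0.205 [126 307] [232 372] [ 89 337] [195 402] [111 261] [299 376]
s 0.199 [127 340] [232 405] [ 91 370] [196 435] [112 294] [299 409]
s 0.186 [130 411] [234 476] [ 94 441] [198 506] [115 365] [301 480]
t 0.279 [160 218] [266 144] [190 258] [296 184] [ 98 218] [286  86]
t 0.211 [158 307] [258 237] [186 346] [286 275] [ 99 307] [278 182]
t 0.205 [158 315] [258 245] [186 353] [286 283] [ 99 315] [277 190]
t 0.199 [158 322] [257 252] [185 360] [285 290] [ 99 322] [276 198]
t 0.186 [157 338] [256 269] [185 376] [283 306] [ 99 338] [275 215]
```

Call:
move_arm([
  [91,0,0,-50,0,0,0],
  [91,0,0,-45,0,0,0],
  [91,-29,41,0,0,0,0],
  [91,-29,41,0,0,0,0],
  [91,-29,41,0,0,0,0],
  [91,-29,41,0,0,0,0],
  [91,-29,41,0,0,0,0],
  [91,-29,41,0,0,0,0],
  [91,-29,41,0,0,0,0],
  [91,-29,41,0,0,0,0],
])

```text
time: 2.15
tool_pos: [0.398, 0.1936, 0.3257]
tool_rot: [3.138, -0.003, 1.321]
contact_force: [0.0, -0.5, 1.0]
opening: 0.0909
```

Call:
move_arm([
  [91,-27,38,0,0,0,0],
  [91,-27,38,0,0,0,0],
  [91,-27,38,0,0,0,0],
  [91,-27,38,0,0,0,0],
  [91,-22,30,0,0,0,0],
  [91,0,0,0,0,0,0.17],
  [91,0,0,0,0,0,0.17],
  [91,0,0,0,0,0,0.17],
  [91,0,0,0,0,0,0.17],
  [91,0,0,0,0,0,0],
])

```text
time: 3.4
tool_pos: [0.5482, 0.0117, 0.3248]
tool_rot: [3.141, -0.004, 0.615]
contact_force: [-0.1, 0.1, -0.6]
opening: 0.091
```

```bash
cat > pic.py <<'E'
from h import *
import sys
k=sys.argv[1]
s=robot.observe();print(s["time"],s["tool_pos"],s["tool_rot"],s["qpos"],s["contact_force"],s["torque"],s["opening"])
S=robot.read_camera("side");T=robot.read_camera("top")
a=S["img"][160:270,270:400,::-1];b=T["img"][190:290,250:370,::-1]
a=cv2.resize(a,(520,440),interpolation=cv2.INTER_CUBIC);b=cv2.resize(cv2.convertScaleAbs(b,alpha=1.9),(0,0),fx=4,fy=4,interpolation=cv2.INTER_CUBIC)
im=np.zeros((440,1000,3),np.uint8);im[:,:520]=a;im[:400,520:]=b
cv2.imwrite(f"pics/{k}.png",cv2.resize(im,(800,352),interpolation=cv2.INTER_AREA))
E
python3 pic.py p1
```

```text
3.4 [0.5482 0.0117 0.3248] [ 3.1415 -0.0043  0.6146] [-0.1201  0.3299  1.2738  0.0028  1.5346 -0.7348] [-0.0837  0.0883 -0.5725] [-0.0798  0.0025 -0.0268] 0.09099913001383413
```

View pics/p1.png

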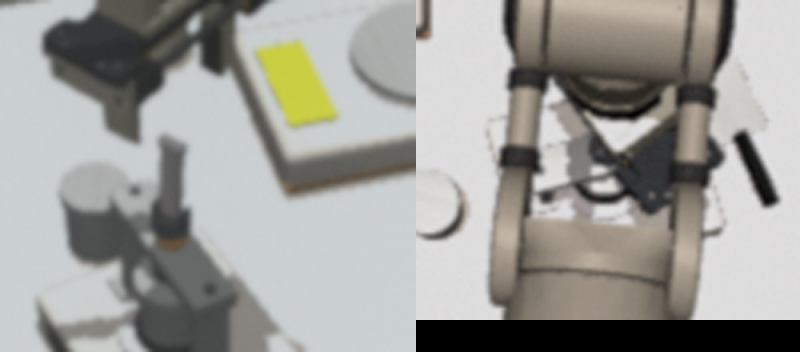

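Run:
```python
from h import *
S=robot.read_camera("side")
p=np.array([.5482,.0117,.3248]);a=.6146
u=np.array([np.cos(a),np.sin(a),0]);v=np.array([-u[1],u[0],0])
i=np.ascontiguousarray(cv2.resize(S["img"][160:250,280:370,::-1],None,fx=6,fy=6,interpolation=cv2.INTER_CUBIC))
def dot(P,col):
    q=(proj(S,P)-[280,160]+.5)*6;cv2.circle(i,tuple(np.round(q).astype(int).tolist()),3,col,-1)
for s in(-1,1):
  for d in(.046,.065):
    for e in(-.0095,.0095): dot(p+s*u*d+v*e,(0,0,255))
dot(p,(0,255,0))
for z in(.173,.205,.279): dot(np.array([.547,.0165,z]),(255,0,0))
cv2.imwrite("pics/c1.png",i)
```

```text
(no output)
```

View pics/c1.png

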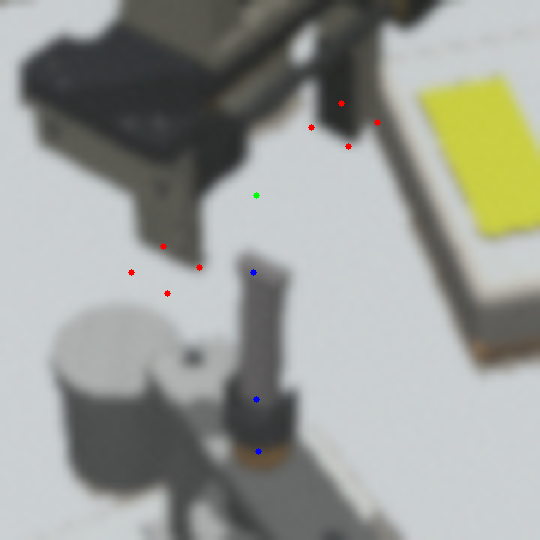

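Call:
move_arm([
  [91,3,-4,30,0,0,0],
  [91,0,0,30,0,0,0],
  [91,0,0,30,0,0,0],
  [91,0,0,4,0,0,0],
  [91,0,0,0,0,0,0],
])

```text
time: 4.18
tool_pos: [0.5498, 0.0172, 0.2304]
tool_rot: [3.139, -0.007, 0.627]
contact_force: [-0.1, 0.7, 0.3]
opening: 0.0909
```

```bash
python3 pic.py p2
```

```text
4.175 [0.5498 0.0172 0.2304] [ 3.1386 -0.0074  0.6272] [-0.1097  0.3807  1.4554  0.0029  1.2981 -0.7377] [-0.0836  0.6942  0.252 ] [-0.0333  0.034   0.0233] 0.09086629533203525
```

View pics/p2.png

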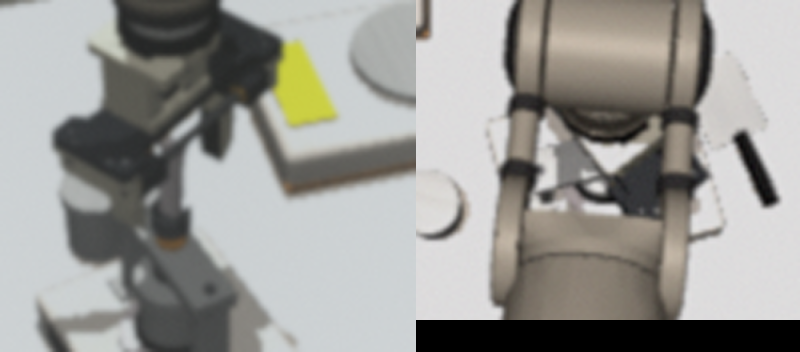

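Call:
move_arm([
  [40,-1,1,0,0,0,0],
  [15,0,0,0,0,0,0],
  [0,0,0,0,0,0,0],
  [0,0,0,0,0,0,0],
  [0,0,0,0,0,0,0],
  [0,0,0,0,0,0,0],
  [0,0,0,0,0,0,0],
  [0,0,0,0,0,0,0],
], newtons=20)

```text
time: 5.28
tool_pos: [0.5506, 0.0155, 0.2331]
tool_rot: [3.135, -0.011, 0.627]
contact_force: [0.0, -0.4, -0.4]
opening: 0.0156
```

```bash
python3 pic.py p3
```

```text
5.275 [0.5506 0.0155 0.2331] [ 3.1353 -0.011   0.6273] [-0.1126  0.3774  1.453   0.0029  1.2989 -0.7406] [ 0.0437 -0.374  -0.4371] [-0.0762 -0.041   0.0085] 0.01562381904578066
```

View pics/p3.png

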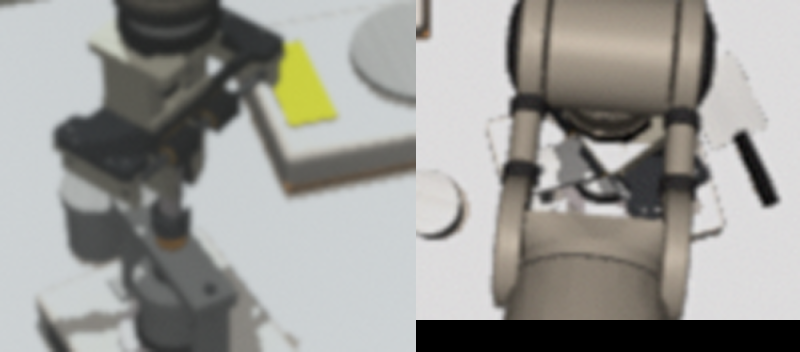

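Call:
move_arm([
  [0,0,0,0,0,0,0],
  [0,0,0,0,0,0,0],
  [0,0,0,0,0,0,0],
])

```text
time: 5.75
tool_pos: [0.5482, 0.014, 0.2326]
tool_rot: [3.136, -0.004, 0.628]
contact_force: [-0.7, -1.1, 0.1]
opening: 0.0099
```

```bash
python3 pic.py p4
```

```text
5.75 [0.5482 0.014  0.2326] [ 3.1365 -0.004   0.6278] [-0.1136  0.3769  1.4549 -0.0012  1.3034 -0.741 ] [-0.6547 -1.0838  0.0677] [-0.2564  0.424   0.0738] 0.009908198778361703
```

Call:
move_arm([
  [0,0,0,0.6,0,0,0.18],
  [0,0,0,0.6,0,0,0.18],
], newtons=30)

```text
time: 6.1
tool_pos: [0.5474, 0.0136, 0.2314]
tool_rot: [3.138, -0.003, 0.258]
contact_force: [-4.1, -2.8, 1.6]
opening: 0.0101
```

```bash
cat > st.py <<'E'
from h import *
s=robot.observe();print(s["time"],s["tool_pos"],s["tool_rot"],"q6",s["qpos"][5],"qv6",s["qvel"][5],"F",s["contact_force"],"M",s["torque"],s["opening"])
E
python3 st.py
```

```text
6.1 [0.5474 0.0136 0.2314] [ 3.1377 -0.0032  0.2583] q6 -0.3713097503485232 qv6 1.4613384762939021 F [-4.1112 -2.7509  1.5966] M [-0.4888  0.9558  0.0954] 0.010051202419143444
```

Call:
move_arm([
  [0,0,0,0,0,0,0],
])

```text
time: 6.22
tool_pos: [0.5472, 0.0135, 0.2314]
tool_rot: [3.138, -0.003, 0.259]
contact_force: [-2.2, -1.1, 1.1]
opening: 0.0099
```

```bash
python3 st.py
```

```text
6.225 [0.5472 0.0135 0.2314] [ 3.1377 -0.0028  0.2594] q6 -0.3723899122863299 qv6 -0.033132718916676546 F [-2.1608 -1.08    1.0848] M [-0.4192  0.6091 -0.077 ] 0.009895243484686506
```

Call:
move_arm([
  [0,0,0,0.6,0,0,0.17],
  [0,0,0,0.6,0,0,0.17],
  [0,0,0,0,0,0,0],
])

```text
time: 6.6
tool_pos: [0.5463, 0.0135, 0.2303]
tool_rot: [3.138, -0.002, -0.077]
contact_force: [-2.4, -1.6, 1.8]
opening: 0.0097
```

```bash
python3 st.py
```

```text
6.6 [0.5463 0.0135 0.2303] [ 3.1384 -0.0019 -0.0767] q6 -0.0363129878689114 qv6 -0.05339116580268547 F [-2.3823 -1.5766  1.8368] M [-0.4667  0.578  -0.0846] 0.009674124435739374
```

Call:
move_arm([
  [0,0,0,0.6,0,0,0.15],
  [0,0,0,0.6,0,0,0.15],
  [0,0,0,0,0,0,0],
])

```text
time: 6.98
tool_pos: [0.5455, 0.0136, 0.2293]
tool_rot: [3.139, -0.001, -0.365]
contact_force: [-2.9, -1.3, 1.0]
opening: 0.0099
```

```bash
python3 st.py
```

```text
6.975 [0.5455 0.0136 0.2293] [ 3.1387 -0.0012 -0.3653] q6 0.25250275830155866 qv6 -0.059532474290919846 F [-2.891  -1.3186  0.964 ] M [-0.414   0.706  -0.1041] 0.009857938292822103
```

Call:
move_arm([
  [0,0,0,0.5,0,0,0.15],
  [0,0,0,0.5,0,0,0.15],
  [0,0,0,0,0,0,0],
])

```text
time: 7.35
tool_pos: [0.5448, 0.014, 0.2284]
tool_rot: [3.139, -0.0, -0.652]
contact_force: [-3.9, -1.8, 1.8]
opening: 0.0098
```

```bash
python3 st.py
```

```text
7.35 [0.5448 0.014  0.2284] [ 3.1387 -0.0005 -0.6516] q6 0.5391286631498984 qv6 -0.06348987767582363 F [-3.8823 -1.7648  1.7525] M [-0.4959  0.783  -0.124 ] 0.009762195732679196
```

Call:
move_arm([
  [0,-1,1,0.5,0,0,0.15],
  [0,0,0,0.5,0,0,0.15],
  [0,0,0,0,0,0,0],
])

```text
time: 7.72
tool_pos: [0.5442, 0.0146, 0.2275]
tool_rot: [3.141, -0.001, -0.937]
contact_force: [-4.3, -0.9, 2.5]
opening: 0.0097
```

```bash
python3 st.py
```

```text
7.725 [0.5442 0.0146 0.2275] [ 3.1412 -0.0012 -0.9369] q6 0.8238934684782455 qv6 -0.06594880306674221 F [-4.2742 -0.9338  2.5436] M [-0.3193  1.059  -0.1046] 0.009700759708402102
```

Call:
move_arm([
  [0,0,0,0.4,0,0,0.12],
  [0,0,0,0.4,0,0,0.12],
  [0,0,0,0,0,0,0],
])

```text
time: 8.1
tool_pos: [0.5439, 0.0151, 0.227]
tool_rot: [3.141, -0.0, -1.16]
contact_force: [-3.6, -1.2, 2.4]
opening: 0.0099
```

```bash
python3 st.py
```

```text
8.1 [0.5439 0.0151 0.227 ] [ 3.1413 -0.0003 -1.1598] q6 1.0470961435347717 qv6 -0.06326920034585437 F [-3.6376 -1.2173  2.4033] M [-0.3892  1.0484 -0.0391] 0.009917258884951104
```

Call:
move_arm([
  [0,0,0,0.4,0,0,0.12],
  [0,0,0,0,0,0,0],
])

```text
time: 8.35
tool_pos: [0.5437, 0.0154, 0.2268]
tool_rot: [3.141, 0.0, -1.268]
contact_force: [-4.0, -0.3, 2.4]
opening: 0.0095
```

```bash
python3 st.py
```

```text
8.35 [0.5437 0.0154 0.2268] [ 3.1413  0.     -1.2682] q6 1.1556514617446274 qv6 -0.06839488059168804 F [-3.9737 -0.3208  2.4282] M [-0.3409  1.0575 -0.0922] 0.009472429851032459
```

Call:
move_arm([
  [0,0,0,0.4,0,0,0.12],
])

```text
time: 8.48
tool_pos: [0.5437, 0.0157, 0.2266]
tool_rot: [3.141, 0.0, -1.383]
contact_force: [-4.4, 1.9, 6.2]
opening: 0.0098
```

```bash
python3 st.py
```

```text
8.475 [0.5437 0.0157 0.2266] [ 3.1415  0.0004 -1.3833] q6 1.2709440031208161 qv6 0.9411882169793412 F [-4.3994  1.8749  6.1978] M [0.0223 1.2457 0.248 ] 0.009791115345155938
```

Call:
move_arm([
  [0,0,0,0,0,0,0],
])

```text
time: 8.6
tool_pos: [0.5437, 0.0157, 0.2266]
tool_rot: [3.141, 0.0, -1.377]
contact_force: [-3.6, 0.1, 2.4]
opening: 0.01
```

```bash
python3 st.py
```

```text
8.6 [0.5437 0.0157 0.2266] [ 3.1414  0.0004 -1.3774] q6 1.2650352808699725 qv6 -0.06498081760888684 F [-3.5868  0.1392  2.3586] M [-0.2757  1.2181 -0.0243] 0.009972671636022928
```

Call:
move_arm([
  [0,0,0,0,0,0,0],
])

```text
time: 8.72
tool_pos: [0.5437, 0.0157, 0.2266]
tool_rot: [3.141, 0.0, -1.372]
contact_force: [-4.6, 0.4, 2.4]
opening: 0.0097
```

```bash
python3 st.py
```

```text
8.725 [0.5437 0.0157 0.2266] [ 3.1414  0.0004 -1.3725] q6 1.260115332565101 qv6 -0.027073738080047725 F [-4.6138  0.4008  2.4304] M [-0.2152  1.1096 -0.0291] 0.00965943948428426
```

Call:
move_arm([
  [0,0,0,0.4,0,0,0.12],
])

```text
time: 8.85
tool_pos: [0.5437, 0.0159, 0.2264]
tool_rot: [3.142, 0.001, -1.491]
contact_force: [-4.7, 1.4, 5.5]
opening: 0.0101
```

```bash
python3 st.py
```

```text
8.85 [0.5437 0.0159 0.2264] [ 3.1416  0.0008 -1.4907] q6 1.3783578402263648 qv6 0.9522242724120993 F [-4.7486  1.4446  5.4864] M [0.1299 1.2852 0.2927] 0.010064268992509423
```

Call:
move_arm([
  [0,0,0,0,0,0,0],
])

```text
time: 8.98
tool_pos: [0.5436, 0.016, 0.2264]
tool_rot: [3.141, 0.001, -1.487]
contact_force: [-4.0, 0.0, 3.6]
opening: 0.0097
```

```bash
python3 st.py
```

```text
8.975 [0.5436 0.016  0.2264] [ 3.1414  0.0009 -1.4874] q6 1.375180798448674 qv6 -0.05054507098679819 F [-4.0467  0.0145  3.5626] M [-0.1996  1.2009  0.0388] 0.009662354303754464
```

Call:
move_arm([
  [0,0,0,0,0,0,0],
])

```text
time: 9.1
tool_pos: [0.5436, 0.016, 0.2264]
tool_rot: [3.141, 0.001, -1.484]
contact_force: [-3.7, 0.4, 3.6]
opening: 0.01
```

```bash
python3 st.py
```

```text
9.1 [0.5436 0.016  0.2264] [ 3.1414  0.0009 -1.4841] q6 1.3718443333644381 qv6 -0.015399717484901102 F [-3.7125  0.3642  3.5868] M [-0.1615  1.2111  0.0247] 0.009985155079517069
```

Call:
move_arm([
  [0,0,0,0.4,0,0,0.13],
])

```text
time: 9.22
tool_pos: [0.5437, 0.0162, 0.2262]
tool_rot: [3.142, 0.001, -1.614]
contact_force: [-4.3, 1.9, 5.7]
opening: 0.0099
```

```bash
python3 st.py
```

```text
9.225 [0.5437 0.0162 0.2262] [ 3.1415  0.0014 -1.6137] q6 1.501479094100711 qv6 1.045561533040412 F [-4.3357  1.8859  5.7105] M [0.1781 1.2361 0.3688] 0.00992585310583644
```

Call:
move_arm([
  [0,0,0,0,0,0,0],
])

```text
time: 9.35
tool_pos: [0.5436, 0.0163, 0.2262]
tool_rot: [3.141, 0.001, -1.612]
contact_force: [-5.0, 0.3, 3.5]
opening: 0.0102
```

```bash
python3 st.py
```

```text
9.35 [0.5436 0.0163 0.2262] [ 3.1415  0.0015 -1.6115] q6 1.4993505459295509 qv6 -0.046231739725045004 F [-4.997   0.3195  3.4746] M [-0.1851  1.2343  0.1014] 0.010171599759424766
```

Call:
move_arm([
  [0,0,0,0,0,0,0],
])

```text
time: 9.48
tool_pos: [0.5436, 0.0163, 0.2262]
tool_rot: [3.141, 0.001, -1.609]
contact_force: [-4.3, 0.1, 4.2]
opening: 0.0103
```

```bash
python3 st.py
```

```text
9.475 [0.5436 0.0163 0.2262] [ 3.1414  0.0014 -1.6087] q6 1.4965083276828444 qv6 -0.006754589639210992 F [-4.3037  0.1474  4.1657] M [-0.1268  1.2062 -0.0025] 0.01025574922170164
```

Call:
move_arm([
  [60,0,0,0,0,0,0],
  [60,0,0,0,0,0,0],
  [60,0,0,0,0,0,0],
  [60,0,0,0,0,0,0],
  [60,0,0,0,0,0,0],
  [60,0,0,-35,0,0,0],
  [60,0,0,-35,0,0,0],
  [60,0,0,-35,0,0,0],
  [60,0,0,0,0,0,0],
])

```text
time: 10.6
tool_pos: [0.5455, 0.0157, 0.3334]
tool_rot: [-3.137, 0.002, -1.606]
contact_force: [0.9, 0.5, 0.4]
opening: 0.06
```

```bash
python3 pic.py p5
```

```text
10.6 [0.5455 0.0157 0.3334] [-3.1373  0.0015 -1.606 ] [-0.1128  0.3216  1.2627  0.0018  1.5531  1.4931] [0.9048 0.4934 0.3867] [-0.0329  0.1564  0.0022] 0.060002733405302544
```

View pics/p5.png

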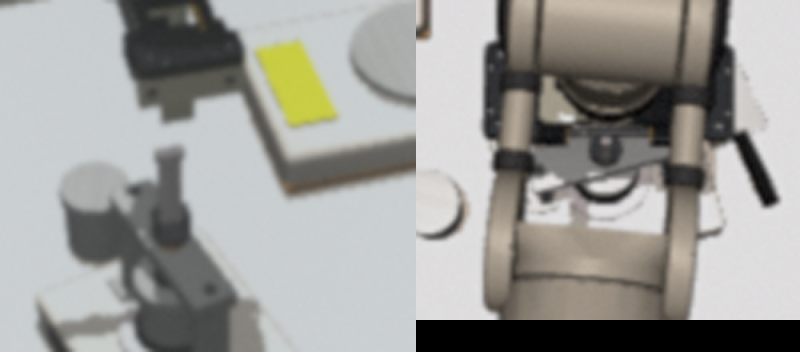

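Run:
```python
from h import *
S=robot.read_camera("side");Tp=robot.read_camera("top")
o=[]
for c,x0,y0 in((S,305,192),(Tp,290,210)):
    i=c["img"][y0:y0+50,x0:x0+38][:,:,::-1].astype(float)
    g=i.mean(2);lo,hi=g.min(),np.percentile(g,60);i=np.clip((i-lo)/(hi-lo),0,1)**.6*255
    o.append(cv2.resize(i.astype(np.uint8),None,fx=10,fy=10,interpolation=cv2.INTER_LANCZOS4))
cv2.imwrite("pics/q5.png",np.hstack(o))
for c,(x0,y0) in((S,(305,192)),(Tp,(290,210))):
    print([((proj(c,[.544,.016,z])-[x0,y0])*10).astype(int) for z in(.272,.204,.198,.192,.18)])
```

```text
[array([155, 152]), array([161, 345]), array([162, 362]), array([162, 378]), array([163, 410])]
[array([198, 211]), array([196, 257]), array([196, 260]), array([195, 264]), array([195, 271])]
```

View pics/q5.png

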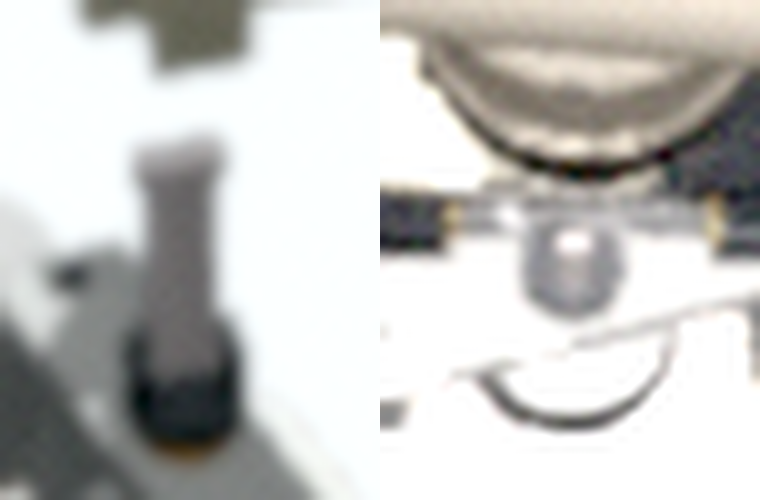

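Call:
move_arm([
  [0,-20,1.5,0,0,0,0],
  [0,-17,0,0,0,0,0],
  [0,0,0,0,0,0,0],
  [0,0,0,0,0,0,0],
  [0,0,0,0,0,0,0],
  [0,0,0,0,0,0,0],
  [0,0,0,0,0,0,0],
  [0,0,0,40,0,0,0],
  [0,0,0,36,0,0,0],
  [0,0,0,0,0,0,0],
])

```text
time: 12.05
tool_pos: [0.543, 0.0553, 0.2503]
tool_rot: [3.136, 0.002, -1.607]
contact_force: [-0.5, -0.1, 0.6]
opening: 0.0005
```

```bash
python3 pic.py p6
```

```text
12.05 [0.543  0.0553 0.2503] [ 3.1358  0.0022 -1.6067] [-0.0402  0.3666  1.421   0.0022  1.3598  1.5661] [-0.456  -0.0841  0.6042] [-0.0685  0.1657 -0.0227] 0.0004619353958810525
```

View pics/p6.png

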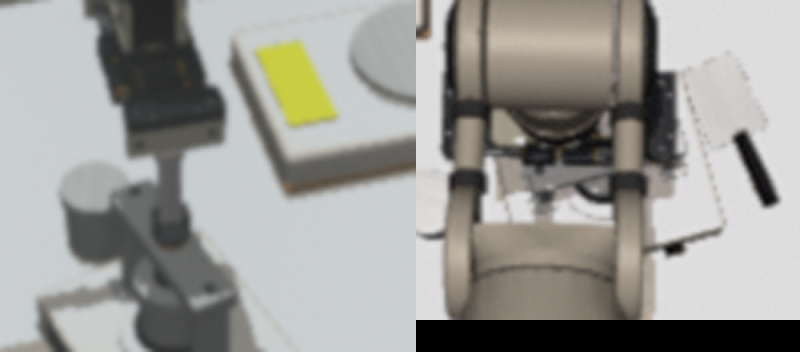

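Call:
move_arm([
  [0,6,0,-4,0,0,0],
  [0,8,0,0,0,0,0],
  [0,8,0,0,0,0,0],
])

```text
time: 12.52
tool_pos: [0.5456, 0.0321, 0.2616]
tool_rot: [-3.134, 0.002, -1.606]
contact_force: [0.2, 3.4, -0.1]
opening: 0.0005
```

```bash
python3 pic.py p7
```

```text
12.525 [0.5456 0.0321 0.2616] [-3.1341  0.002  -1.606 ] [-0.0829  0.3531  1.4099  0.0024  1.3712  1.5227] [ 0.2273  3.4339 -0.1416] [ 0.4819  0.1744 -0.0156] 0.0004799508770801312
```

View pics/p7.png

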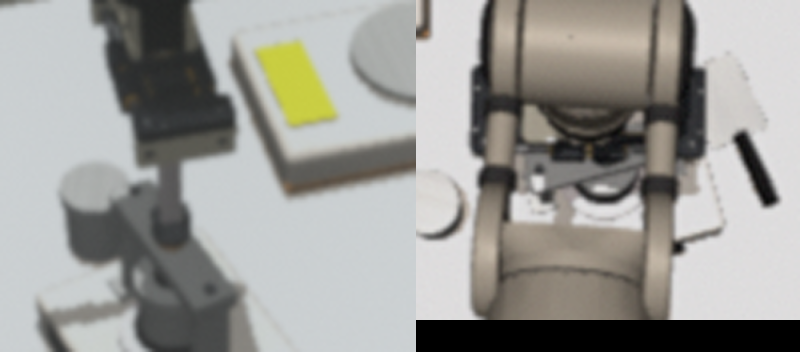

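Call:
move_arm([
  [0,6,0,2,0,0,0],
  [0,6,0,2,0,0,0],
])

```text
time: 12.88
tool_pos: [0.546, 0.0204, 0.2606]
tool_rot: [-3.129, 0.004, -1.606]
contact_force: [-2.8, 1.7, 10.2]
opening: 0.0009
```

```bash
python3 pic.py p8
```

```text
12.875 [0.546  0.0204 0.2606] [-3.1292  0.0036 -1.6062] [-0.1055  0.3504  1.4169  0.0045  1.3621  1.4999] [-2.8211  1.6616 10.1584] [ 0.1948  0.7123 -0.0132] 0.0009471415924263609
```

View pics/p8.png

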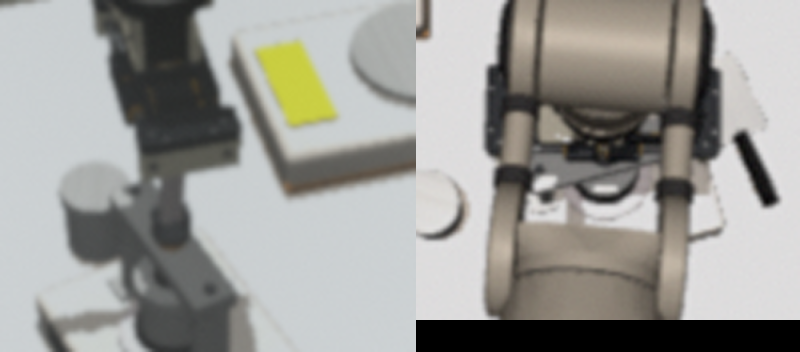

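```bash
cat > ov.py <<'E'
from h import *
import sys
s=robot.observe();p=s["tool_pos"];a=s["tool_rot"][2]
S=robot.read_camera("side")
i=np.ascontiguousarray(cv2.resize(S["img"][170:250,290:360,::-1],None,fx=8,fy=8,interpolation=cv2.INTER_CUBIC))
i=cv2.convertScaleAbs(i,alpha=1.3)
def dot(P,col):
    q=(proj(S,P)-[290,170]+.5)*8;cv2.circle(i,tuple(np.round(q).astype(int).tolist()),3,col,-1)
u=np.array([np.cos(a),np.sin(a),0]);v=np.array([-u[1],u[0],0])
for d in(-.011,.011):
  for e in(-.0095,.0095):
    dot(p+u*d+v*e,(0,0,255));dot(p+u*d+v*e+[0,0,.04],(0,200,255))
for z in(.198,.272):
  for y in(-.005,.005):
    for x in (-.009,.009): dot(np.array([.544+x,.016+y,z]),(255,0,0))
cv2.imwrite(f"pics/{sys.argv[1]}.png",i)
E
python3 ov.py o8
```

```text
(no output)
```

View pics/o8.png

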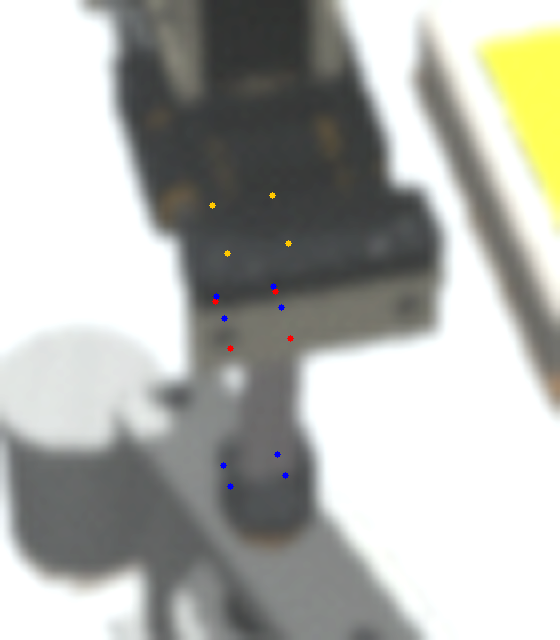

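Call:
move_arm([
  [0,0,0,0,0,0,0],
])

```text
time: 13.15
tool_pos: [0.546, 0.0202, 0.2607]
tool_rot: [-3.129, 0.003, -1.607]
contact_force: [-0.1, 1.4, 0.5]
opening: 0.0006
```

```bash
python3 st.py
```

```text
13.15 [0.546  0.0202 0.2607] [-3.1287  0.0034 -1.6067] q6 1.4999662133653398 qv6 -0.0013982369875394417 F [-0.1474  1.4435  0.4961] M [ 0.1309  0.2641 -0.0102] 0.0006445331374355528
```

Call:
move_arm([
  [0,-6,0,-10,0,0,0],
  [0,-20,0,-30,0,0,0],
  [0,-20,0,-30,0,0,0],
  [0,0,0,0,0,0,0],
])

```text
time: 13.65
tool_pos: [0.5467, 0.0672, 0.3333]
tool_rot: [-3.13, 0.003, -1.607]
contact_force: [-0.9, -0.1, 0.2]
opening: 0.0004
```

```bash
python3 ov.py o9;python3 st.py
```

```text
13.7 [0.5461 0.0666 0.3316] [-3.1329  0.0023 -1.6081] q6 1.588763101050117 qv6 -0.005132882275756718 F [-1.1959  0.1198 -0.0954] M [-0.0719  0.238   0.0385] 0.0007049724126336555
```

View pics/o9.png

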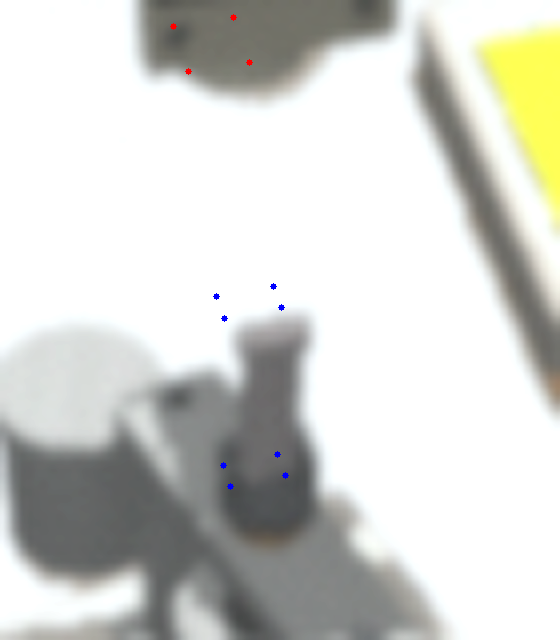

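Run:
```python
from h import *
S=robot.read_camera("side")
i=np.ascontiguousarray(cv2.resize(S["img"][125:225,270:380,::-1],None,fx=7,fy=6,interpolation=cv2.INTER_CUBIC))
cv2.imwrite("pics/o10.png",cv2.convertScaleAbs(i,alpha=1.2,beta=15))
```

```text
(no output)
```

View pics/o10.png

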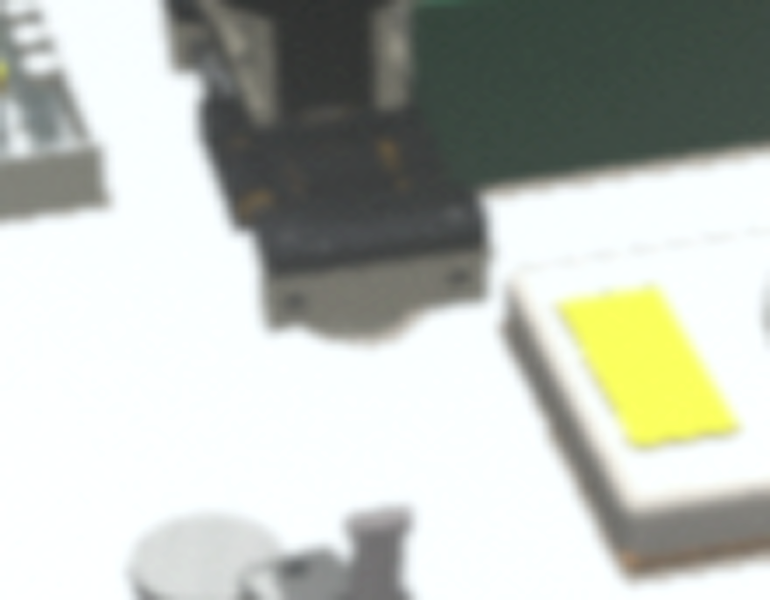

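Call:
move_arm([
  [0,0,2,40,0,0,0],
  [0,0,0,40,0,0,0],
  [0,0,0,6,0,0,0],
  [0,15,0,0,0,0,0],
  [0,15,0,0,0,0,0],
  [0,8,0,0,0,0,0],
])

```text
time: 14.5
tool_pos: [0.5422, 0.0237, 0.2416]
tool_rot: [-3.137, 0.002, -1.611]
contact_force: [0.0, 5.0, -1.5]
opening: 0.0003
```

```bash
python3 st.py
```

```text
14.5 [0.5422 0.0237 0.2416] [-3.137   0.0018 -1.6108] q6 1.5116545948373268 qv6 -0.1291402676924534 F [ 0.0103  5.0313 -1.4862] M [0.678  0.2045 0.0478] 0.00034615814617223675
```

Call:
move_arm([
  [0,6,0,0,0,0,0],
  [0,6,0,0,0,0,0],
  [0,6,0,0,0,0,0],
])

```text
time: 14.88
tool_pos: [0.5418, 0.0055, 0.2428]
tool_rot: [-3.135, 0.004, -1.611]
contact_force: [-0.2, 3.1, -0.3]
opening: 0.0008
```

```bash
python3 st.py
```

```text
14.875 [0.5418 0.0055 0.2428] [-3.1349  0.0044 -1.6109] q6 1.475489723223684 qv6 -0.09655357830900688 F [-0.2042  3.1116 -0.2801] M [0.6315 0.1574 0.0308] 0.0007515099133706413
```

Call:
move_arm([
  [0,6,0,2,0,0,0],
  [0,6,0,3,0,0,0],
  [0,5,0,4,0,0,0],
])

```text
time: 15.25
tool_pos: [0.5416, -0.0122, 0.2339]
tool_rot: [-3.133, 0.005, -1.61]
contact_force: [0.7, 5.3, 2.1]
opening: 0.0002
```

```bash
python3 st.py
```

```text
15.25 [ 0.5416 -0.0122  0.2339] [-3.1332  0.0046 -1.6104] q6 1.4414986169445247 qv6 -0.07986022541752963 F [0.7405 5.3046 2.0832] M [0.8717 0.0839 0.0319] 0.00021733399507708058
```

Call:
move_arm([
  [0,4,0,4,0,0,0],
  [0,3,0,4,0,0,0],
  [0,3,0,5,0,0,0],
])

```text
time: 15.62
tool_pos: [0.5415, -0.0226, 0.2204]
tool_rot: [-3.132, 0.005, -1.61]
contact_force: [-0.3, 4.7, 3.2]
opening: 0.0001
```

```bash
python3 st.py
```

```text
15.625 [ 0.5415 -0.0226  0.2204] [-3.1322  0.0052 -1.6104] q6 1.4214340774605185 qv6 -0.049228309903302625 F [-0.2586  4.6518  3.1956] M [ 0.7768  0.1392 -0.0129] 8.323688563808293e-05
```

Call:
move_arm([
  [0,2,0,4,0,0,0],
  [0,1,0,4,0,0,0],
  [0,0,0,3,0,0,0],
])

```text
time: 16.0
tool_pos: [0.5417, -0.0267, 0.2089]
tool_rot: [-3.131, 0.003, -1.611]
contact_force: [-0.6, 0.7, 5.0]
opening: 0.0005
```

```bash
python3 st.py
```

```text
16.0 [ 0.5417 -0.0267  0.2089] [-3.1315  0.0034 -1.6106] q6 1.4153829015311907 qv6 0.0012195284745598514 F [-0.5929  0.7486  4.9983] M [0.1459 0.2066 0.018 ] 0.00046552303261211106
```

Call:
move_arm([
  [0,0,0,2,0,0,0],
  [0,0,0,2,0,0,0],
])

```text
time: 16.25
tool_pos: [0.5431, -0.0273, 0.2074]
tool_rot: [-3.126, 0.002, -1.611]
contact_force: [-2.1, 4.3, 18.3]
opening: 0.0001
```

```bash
python3 st.py
```

```text
16.25 [ 0.5431 -0.0273  0.2074] [-3.1263  0.002  -1.6106] q6 1.4153945249943412 qv6 -7.410003699335777e-05 F [-2.0612  4.3282 18.2623] M [0.6    0.4854 0.0222] 9.725362494730484e-05
```

Call:
move_arm([
  [0,0,0,1.5,0,0,0],
])

```text
time: 16.38
tool_pos: [0.5438, -0.0273, 0.2076]
tool_rot: [-3.123, 0.002, -1.61]
contact_force: [-2.0, 3.6, 11.8]
opening: 0.0005
```

Call:
move_arm([
  [0,0,0,-10,0,0,0],
  [0,0,0,-30,0,0,0],
  [0,-10,0,-40,0,0,0],
  [0,-50,0,-20,0,0,0],
  [0,-50,0,0,0,0,0],
  [0,-50,0,0,0,0,0],
  [0,-50,0,0,0,0,0],
  [0,-50,0,0,0,0,0],
  [0,0,0,0,0,0,0],
])

```text
time: 17.5
tool_pos: [0.5534, 0.2341, 0.308]
tool_rot: [-3.127, -0.008, -1.617]
contact_force: [-0.5, -0.8, 0.5]
opening: 0.001
```

```bash
python3 pic.py p11
python3 - <<'E'
from h import *
S=robot.read_camera("side");Tp=robot.read_camera("top")
o=[]
for c,x0,y0 in((S,300,195),(Tp,290,215)):
    i=c["img"][y0:y0+60,x0:x0+48][:,:,::-1].astype(float)
    g=i.mean(2);lo,hi=g.min(),np.percentile(g,80);i=np.clip((i-lo)/(hi-lo),0,1)**.7*255
    i=np.ascontiguousarray(cv2.resize(i.astype(np.uint8),None,fx=8,fy=8,interpolation=cv2.INTER_CUBIC))
    for th,col in((1.35,(0,0,255)),(1.5,(0,255,0))):
        for r in(.04,.074):
            q=(proj(c,[.544+np.cos(-1.61)*r*np.sin(th),.016+np.sin(-1.61)*r*np.sin(th),.198+r*np.cos(th)])-[x0,y0]+.5)*8
            cv2.circle(i,tuple(np.round(q).astype(int).tolist()),2,col,-1)
    o.append(i)
cv2.imwrite("pics/q11.png",np.hstack(o))
E
```

```text
17.5 [0.5534 0.2341 0.308 ] [-3.1274 -0.0081 -1.6172] [ 0.2793  0.4378  1.1562 -0.0122  1.5368  1.8967] [-0.4662 -0.8401  0.4702] [-0.0754  0.1682  0.0333] 0.00102768722462917
```

View pics/q11.png

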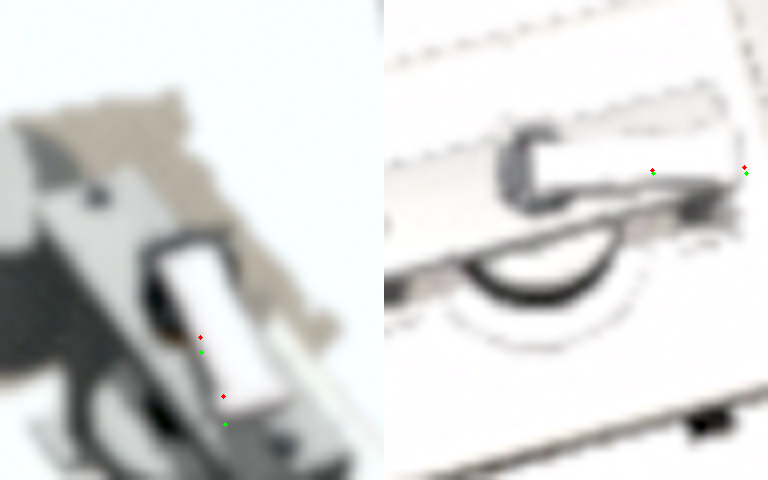

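View pics/p11.png

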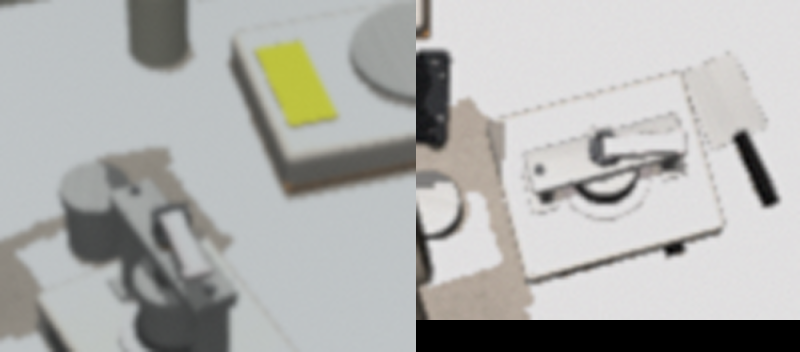

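Run:
```python
from h import *
S=robot.read_camera("side");Tp=robot.read_camera("top")
for a in(-1.61,-1.55):
 for c in(S,Tp):
  P=lambda r,t,n,:np.array([.546+np.cos(a)*(r*np.sin(t)-n*np.cos(t)),.016+np.sin(a)*(r*np.sin(t)-n*np.cos(t)),.198+r*np.cos(t)+n*np.sin(t)])
  # tip far upper edge rel. to upright tip centre ; 
  print(a,[(t,(proj(c,P(.074,t,.005))-proj(c,P(.074,0.03,0))).round(1)) for t in(1.3,1.42,1.5)])
```

```text
-1.61 [(1.3, array([ 6.3, 33.2])), (1.42, array([ 6.6, 36.3])), (1.5, array([ 6.7, 38.2]))]
-1.61 [(1.3, array([23.2,  3.7])), (1.42, array([23.9,  4.3])), (1.5, array([24.1,  4.6]))]
-1.55 [(1.3, array([ 8. , 32.9])), (1.42, array([ 8.3, 35.9])), (1.5, array([ 8.4, 37.8]))]
-1.55 [(1.3, array([23.2,  2.3])), (1.42, array([23.9,  2.8])), (1.5, array([24.1,  3.2]))]
```

```bash
python3 -c "
from cell import robot
print(robot.hand_in())"
```

```text
the job is handed in; nothing more can be done
None
```

I turned the clamp bolt down until it felt snug, folded the lever flat, backed the arm away clear of everything, and handed in at about 17.6 s. No verdict came back.

- **Tightening:** I gripped the upright lever across its thickness and turned it clockwise about 2.24 rad. The torque while turning rose from about 0.10 N m free to 0.37 N m. By the given slope that is about 0.54 rad past touch, or roughly 50 N on the lid. The foot force itself could not be read, so this is inferred from torque only.
- **Disagreement at the end of tightening:** the two standing-still readings were 0.10 and 0.00 N m. The second is below the expected snug range of 0.03 to 0.1; earlier standing readings also scattered by a few hundredths, so I relied on the torque while turning.
- **Folding:** the first push showed an unexpected brief 10 N upward force, so I backed off and looked; the lever was already folding the right way. I pushed again lower down and closed it. At the bottom, resistance rose from 5 N to 18 N and the finger stopped descending, which I took as the stop.
- **Last check:** the final pictures put the lever tip within about a pixel of where it should be at 1.5 rad. The lever's direction looks within about 0.06 rad of where the bolt was left, roughly the measuring error. If that were real slackening, it would mean about 6 N less on the lid.
- **Other things on the bench:** the spare jar and spatula look unmoved in the last pictures. The bottles, beaker and salt jar were outside those pictures and I did not check them again, but the arm never went near them.

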